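Turn and seat the cover of the desk cable outlet

ROBOT

A 6-joint arm with a two-finger parallel gripper is mounted at the origin on the work surface. World frame = base frame: x ahead of the robot, y to its left, z up, the work surface at z = 0. Lengths are in m, angles in rad, forces in N, time in s.
With the tool pointing down it reaches from about 0.35 to 0.925 m from the base axis. Payload 6.4 kg.
Tool frame: the origin (TCP) lies midway between the tips of the shut fingers; the grasp point (between the pads) lies 19 mm behind it (arm.grip_depth is the distance from the TCP to the grasp point, in m); z points along the fingers, y is the direction in which the jaws open and shut (so a half turn about z gives the same grasp; the last joint's range is limited). The gripper opens to 94 mm and grips with 3 to 60 N. Pads are 16 mm wide; open, the fingers measure 119 mm over their backs; the gripper's body (75 mm by 177 mm) begins 78 mm behind the grasp point.
Start: joints at [1.163, 0.245, 1.558, -0, 1.339, -0.174], TCP at [0.151, 0.632, 0.205] pointing down, gripper open.
Joint ranges: [-3.13, 3.13], [-1.02, 2.26], [0.13, 2.54], [-0.95, 4.09], [0.21, 2.88], [-2.74, 2.74]. Speed limits (rad/s): [2.57, 2.57, 3.14, 3.14, 3.14, 3.14].

INTERFACE

Orientations are given as a unit quaternion [x, y, z, w].
In Python, from rig import readout, optics, sign_off, arm gives the robot as it stands. The module is installed in compiled form; this text tells all that it offers.
- The arm moves only by the tool arm_command, never from a script. Its argument "rows" is a list of rows, each a list of 3 entries, a list of its own where there are three numbers: the turn, a rotation vector about the tool's x, y, z in rad, then the shift along the tool's x, y, z in m, then the opening, from 0 (shut) to 1 (fully open). In form: [[[ax, ay, az], [tx, ty, tz], hand], ...]. A call has 1 to 10 rows; each row is the pose to reach, as a shift and turn from the pose commanded when the call began, along the tool's axes at that moment; what a row does not reach only later rows make up. A row lasts 1/10 s, in which the tool goes at most 50 mm and 8.59 degrees, less where a joint would pass 70% of its speed; a pose out of reach is approached as far as the arm can. A call with a gripper value outside its range is refused whole. The fingers move at their own pace and stop on an object; "squeeze" is the grip in N (left out, the last holds). Time passes only in rows, so rows that repeat a pose let the fingers close. It gives the time, the measured TCP pose, the force and the opening at its end, in the units of the state.
- readout.read_state(): the state, without advancing time (a new reading comes with each control period).
- optics.read_camera(name): name is "side" or "top" or "wrist"; returns the picture (420x560x3 uint8, red, green, blue); there is no depth.
- optics.camera_model(name): a dict with "camera_matrix" (3x3 intrinsics, pixels), "R" (3x3) and "t" (3): a world point X has camera coordinates R X + t. Camera axes: x right, y down, z forward; pixel columns grow to the right and rows downward; lengths in m; the calibration is good to about 2 mm. A picture is of the moment at which its call begins: read the wrist's pose just before it. camera_model takes no time and is no camera call; for the wrist camera it gives the pose at the moment of the call.
- sign_off(): hands the job in, once; it reports no verdict.
The state is a dict: "t": time; "joints": joint angles; "qd": joint speeds; "joint_efforts": joint torques, N m; "tool_pos": TCP position; "tcp_rot": TCP orientation; "contact_force": force on the tool from outside, world axes, zero at the start; "wrist_torque": the same for the moment, N m; "opening": finger opening in m.
Only numpy, scipy, OpenCV 4.12 (cv2) and the standard library are available. Lean on these libraries where they do the work, as an engineer would, in place of code of your own. Each camera call takes 0.05 s, during which the arm holds its last target.

TASK

Close the cable outlet in the desk: push the rib on its raised round cover with a fingertip to turn it until the notch in the cover's rim stands over the key pin, then press the cover down until it is fully home, level with the collar. Only touch it: do not pinch the rib between the fingers, do not lift the cover, and leave everything else on the desk where it is.

Things in the scene. Friction and masses are not known exactly. Their poses are not given: they have to be found in the camera images.
- outlet: round black cable outlet fixed to the desk (it cannot shift): a collar 150 mm across and 18 mm high with a 124 mm opening; a flat metal cover sits in it on a central upright spindle. Origin on the desk at the centre of the outlet, on the spindle's axis; z up; its x axis points to the key pin.
- key (a point): the key pin: a fixed round-topped steel bar, 10 mm wide, lying radially across the gap between cover and collar and reaching 13 mm in under the cover's rim; a thin steel mark of the same width continues it on top of the collar. This point is on top of the pin, 58.5 mm from the outlet's centre, 19 mm above the desk. It is seen in the gap from above.
- cover_middle (a point): centre of the top face of the turning cover, an aluminium disc 110 mm across and 6 mm thick, flat and free in the middle (a thin steel disc 36 mm across marks it). At the start the cover stands raised: its top face is 26 mm above the desk, 8 mm proud of the collar, and its underside clears the pin by 1 mm. Seated, its top is 18 mm above the desk, level with the collar.
- notch (a point): the notch in the cover's rim: a radial slot 16 mm wide, cut 13 mm in from the rim (3 mm to spare each side of the pin; the pin's round top guides it in when it is a little more off). This point is on the notch's centre line, 50 mm from the cover's centre, level with the cover's top face.
- rib (a point): the finger rib standing on the cover, directly opposite the notch: a straight upright bar, 26 mm long radially (from 23 to 49 mm off the cover's centre), 9 mm thick and 14 mm high above the cover's face. This point is at the middle of its top, 36 mm from the cover's centre; its x axis lies along the rib towards the notch, y across it, z up. Push it sideways to turn the cover.
- cover (a joint): how far the cover is pressed down, m: 0 raised as at the start, 0.001 stopped by the pin, 0.008 fully seated on its stop; below 0 it is lifted. With the notch over the pin about 4 N anywhere on its top presses it down; it slides without tilting and stays down by friction. Elsewhere the pin blocks it.
- stapler: grey desk stapler, 120 x 34 x 40 mm, lying flat; origin under its middle, x along its length
- tape: roll of clear tape lying flat, 68 mm across, 18 mm high; origin under its centre
- notes: pad of sticky notes, 76 x 76 x 18 mm; origin under its centre
- mug: white mug, 80 mm across, 95 mm high, handle at its +y; origin under its centre
- bottle: clear drink bottle, 64 mm across, 200 mm high; origin under its centre
- paper_roll: paper roll standing on end, 110 mm across, 100 mm high; origin under its centre
- flash_drive: small black flash drive, about 55 x 18 x 9 mm; origin under the middle of its 40 mm body, x along its length
- spindle (a joint): angle of the cover about the outlet's upright axis, rad, counter-clockwise from above: 0 (or 6.283) when the notch is over the pin. It turns either way, from -3.5 to 9.8, and stays where it is left (friction about 0.06 N m: under 2 N at the rib).
Not all that is in view belongs to the job. Several things have the shape of the outlet; the one meant has the colours described above.

How it is judged:
On the way, in this order (a step that is already met when the one before it is completed fails the run):
1. the cover is turned, still raised, so that its notch stands over the key pin (value of joint cover below 0.003 m and x of notch in the frame of outlet above 0.04 m and y of notch in the frame of outlet between -0.007 and 0.007 m).
2. the cover is pressed fully home (value of joint cover above 0.0065 m), for 0.2 s.
At the end, for the whole second after the job is handed in: The cover is down on its stop to within 1.5 mm (level with the collar), its notch over the key pin to within 6 mm, at rest, and no other thing on the desk has moved more than 20 mm from where it stood (value of joint cover above 0.0065 m and x of notch in the frame of outlet above 0.04 m and y of notch in the frame of outlet between -0.006 and 0.006 m and velocity of joint cover between -0.005 and 0.005 m/s and not (distance of stapler from where it was at the start of the episode above 0.02 m) and not (distance of tape from where it was at the start of the episode above 0.02 m) and not (distance of notes from where it was at the start of the episode above 0.02 m) and not (distance of mug from where it was at the start of the episode above 0.02 m) and not (distance of bottle from where it was at the start of the episode above 0.02 m) and not (distance of paper_roll from where it was at the start of the episode above 0.02 m) and not (distance of flash_drive from where it was at the start of the episode above 0.02 m)); the robot touches nothing.
It fails at once if the cover is lifted more than 4 mm (value of joint cover below -0.004 m).
It fails at once if the rib is taken between the fingers (the grasp point within 8 mm of the rib's middle plane with the tips well below its top) (x of the grasp point in the frame of rib between -0.018 and 0.018 m and y of the grasp point in the frame of rib between -0.008 and 0.008 m and z of the grasp point in the frame of rib between -0.03 and 0.012 m).
It fails at once if another thing on the desk is lifted or shoved more than 30 mm (distance of any of stapler, tape, notes, mug, bottle, paper_roll, flash_drive from where it was at the start of the episode above 0.03 m).
It also fails if it takes over 45 s, if anything falls off the work surface, if the arm or the gripper's body presses on something with over 40 N, if the wrist force passes 120 N, or if a joint passes its speed limit or range.

## Working session

There is one attempt and no reset: what is moved stays moved. The work goes in short steps, Python scripts to look and compute and a tool call to move; the robot and the scene stay as the last step left them, time stands still between calls to the robot, and variables do not carry over. Pictures are saved under pics/ and viewed, and the job is handed in when it is done.

Besides the shell and the picture viewer there is one more tool, called after ">>>" as name([rows], argument=value, ...), one row to a line, values as JSON. arm_command: Moves the arm, as the interface text tells. Its arguments: {"type":"object","properties":{"rows":{"type":"array","items":{"type":"array"}},"squeeze":{"type":"number"}},"required":["rows"]}

```bash
mkdir -p pics; ls
cat > h.py <<'E'
import numpy as np,cv2
from rig import readout, optics, arm
def save(name,fn):
    m=optics.camera_model(name); im=optics.read_camera(name)
    cv2.imwrite('pics/'+fn,im[:,:,::-1]); 
    np.savez('pics/'+fn[:-4]+'.npz',K=m['camera_matrix'],R=m['R'],t=m['t'],im=im)
    return im,m
def load(fn):
    d=np.load('pics/'+fn+'.npz'); return d['im'],{'camera_matrix':d['K'],'R':d['R'],'t':d['t']}
def ray(m,u,v,z):
    K=np.array(m['camera_matrix']);R=np.array(m['R']);t=np.array(m['t'])
    d=R.T@np.linalg.inv(K)@np.array([u,v,1.]);c=-R.T@t
    return c+d*(z-c[2])/d[2]
def proj(m,X):
    K=np.array(m['camera_matrix']);p=K@(np.array(m['R'])@np.array(X)+np.array(m['t']));return p[:2]/p[2]
E
python3 - <<'E'
from h import *
print(readout.read_state())
for n in ['top','side','wrist']:
    im,m=save(n,n+'0.png'); print(n,m)
E
```

```text
pics
{'t': 0.0, 'joints': array([ 1.16292984e+00,  2.45784359e-01,  1.55895908e+00,  6.92355728e-06,
        1.33865590e+00, -1.74103752e-01]), 'qd': array([-0.0010097 ,  0.00157596, -0.0010179 ,  0.00053678, -0.00255035,
        0.00140617]), 'joint_efforts': array([-3.90819537e-05, -4.15842819e+01, -3.14595401e+01,  6.84908358e-02,
        3.31989338e-02, -1.22709466e-04]), 'tool_pos': array([0.1503324 , 0.63179453, 0.20439388]), 'tcp_rot': array([ 1.16616173e-01,  9.93176647e-01, -8.64399126e-04, -2.62391398e-04]), 'contact_force': array([-0.78000435, -0.03701654, -0.90044391]), 'wrist_torque': array([-0.01759294, -0.00592469,  0.07412168]), 'opening': 0.09410532010788465}
top {'camera_matrix': array([[473.63201898,   0.        , 274.75415405],
       [  0.        , 473.63201898, 217.9420214 ],
       [  0.        ,   0.        ,   1.        ]]), 'R': array([[ 0.12450927, -0.99220716,  0.00473218],
       [-0.97155394, -0.12288307, -0.20244181],
       [ 0.20144571,  0.02060832, -0.97928286]]), 't': array([-0.06327786,  0.50323495,  1.16895745])}
side {'camera_matrix': array([[384.97667068,   0.        , 281.91206649],
       [  0.        , 384.97667068, 209.13431427],
       [  0.        ,   0.        ,   1.        ]]), 'R': array([[ 0.82273554, -0.56841882, -0.00250308],
       [-0.40408793, -0.58177288, -0.70587057],
       [ 0.39977389,  0.58175627, -0.70833641]]), 't': array([-0.43289621,  0.21662   ,  0.90289655])}
wrist {'camera_matrix': array([[337.35365045,   0.        , 280.93832809],
       [  0.        , 337.35365045, 214.48714603],
       [  0.        ,   0.        ,   1.        ]]), 'R': array([[ 2.30678500e-01,  9.73029647e-01, -8.58156974e-04],
       [ 9.33461463e-01, -2.21048856e-01,  2.82466105e-01],
       [ 2.74658200e-01, -6.59599141e-02, -9.59276896e-01]]), 't': array([-0.65008573, -0.02933434,  0.39187797])}
```

View pics/top0.png

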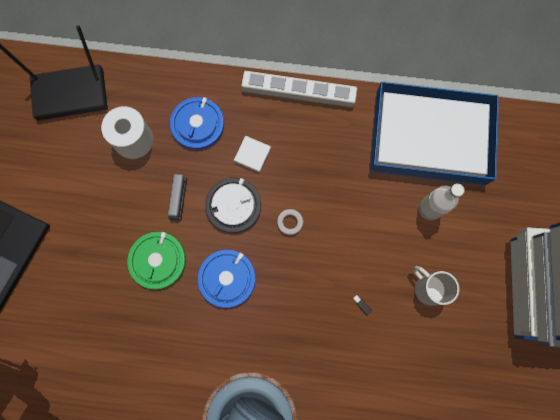

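View pics/side0.png

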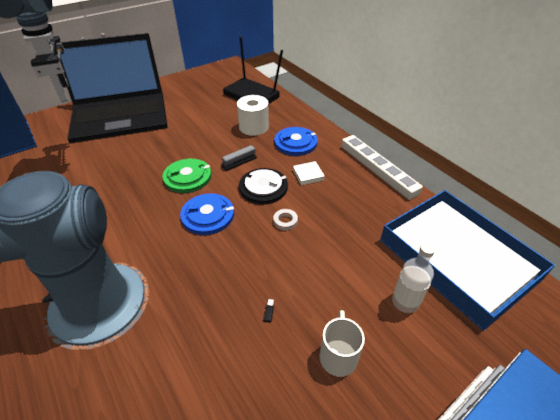

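View pics/wrist0.png

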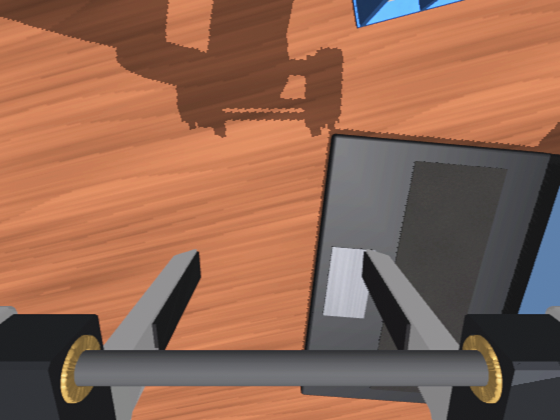

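Lookalikes in the top view are blue at (196,122), blue at (226,278), green at (156,260), and black with a metal cover at (233,205). The description fits the black one, so I'll check it in a close crop.

Run:
```python
from h import *
im,m=load('top0')
c=im[165:245,190:275]; cv2.imwrite('pics/crop1.png',cv2.resize(c,None,fx=7,fy=7,interpolation=cv2.INTER_CUBIC)[:,:,::-1])
im,m2=load('side0')
c=im[160:210,230:300]; cv2.imwrite('pics/crop2.png',cv2.resize(c,None,fx=8,fy=8,interpolation=cv2.INTER_CUBIC)[:,:,::-1])
for n,u,v,z in [('outlet',233,205,.018),('green',156,260,.018),('b',226,278,.018),('b2',196,122,.018),('tape',290,222,.018),('notes',253,154,.018),('stap',177,197,.04),('rolltop',124,122,.1)]: print(n,ray(m,u,v,z))
```

```text
outlet [0.53508457 0.1155414  0.018     ]
green [0.36465069 0.29310033 0.018     ]
b [0.3412938  0.10594327 0.018     ]
b2 [0.75539889 0.25041356 0.018     ]
tape [ 0.50829855 -0.04055033  0.018     ]
notes [0.68321701 0.08179162 0.018     ]
stap [0.53307379 0.26178061 0.04      ]
rolltop [0.69897882 0.4159138  0.1       ]
```

View pics/crop1.png

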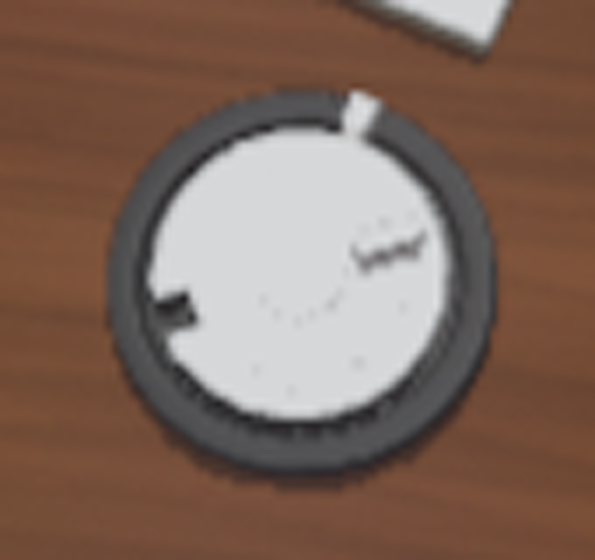

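View pics/crop2.png

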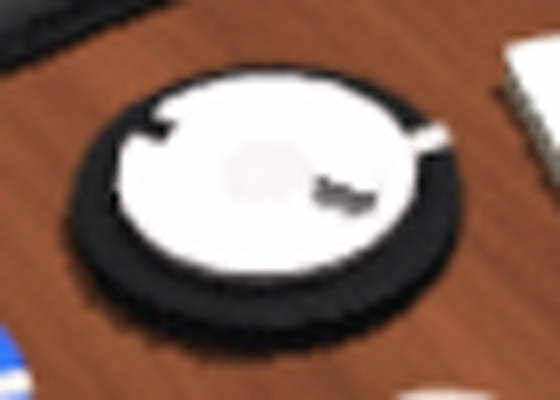

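Crop 1 confirms the black collar with an aluminium cover. The key mark is at about (241,181), the notch at about (215,209) and the rib at about (245,201). Next I'll fit the geometry and plan the first reach.

Run:
```python
from h import *
from scipy.spatial.transform import Rotation as Ro
im,m=load('top0')
g=im.astype(int); mask=((g.min(2)>140)).astype(np.uint8); 
c=np.zeros_like(mask); c[178:236,205:262]=mask[178:236,205:262]
n,l,st,ce=cv2.connectedComponentsWithStats(c); print(st,ce)
i=1+np.argmax(st[1:,4]); cs=cv2.findContours((l==i).astype(np.uint8),0,1)[0]; h=cv2.convexHull(max(cs,key=len))[:,0]
P=np.array([ray(m,*p,.026)[:2] for p in h]); 
A=np.c_[2*P,np.ones(len(P))]; s=np.linalg.lstsq(A,(P**2).sum(1),rcond=None)[0]; r=np.sqrt(s[2]+s[0]**2+s[1]**2); print('cover c',s[:2],'r',r)
C=s[:2]
k=ray(m,241.4,181,.018)[:2]; nn=ray(m,215.3,209.3,.026)[:2]; rb=ray(m,245,201,.04)[:2]
for x in (k,nn,rb): d=x-C; print(np.linalg.norm(d),np.degrees(np.arctan2(d[1],d[0])))
w=optics.camera_model('wrist'); S=readout.read_state(); T=Ro.from_quat(S['tcp_rot']).as_matrix()
cam=-np.array(w['R']).T@w['t']; print('cam in tool',T.T@(cam-S['tool_pos']),'axis',T.T@np.array(w['R'])[2], 'T',T)
print(S['t'],'delta tool',T.T@(np.r_[C,0.2]-S['tool_pos']))
```

```text
[[     0      0    560    420 233844]
 [   211    178     43     47   1356]] [[279.7710696  209.53678093]
 [232.75368732 203.15707965]]
cover c [0.54277799 0.11562316] r 0.05851373698362581
0.06221935603086289 -12.126916488164273
0.051305374257163534 121.60661447450941
0.03231648828110876 -86.43091652821549
cam in tool [ 0.08316501  0.00055338 -0.17911859] axis [-0.28274184  0.00101381  0.95919551] T [[-9.72799179e-01  2.31649401e-01 -5.58857997e-04]
 [ 2.31649944e-01  9.72798362e-01 -1.28469866e-03]
 [ 2.46056470e-04 -1.37921322e-03 -9.99999019e-01]]
0.15 delta tool [-0.50130549 -0.41135057  0.00509083]
```

>>> arm_command([
  [[0, 0, 0], [-0.04, -0.03, 0], 1],
  [[0, 0, 0], [-0.08, -0.06, 0], 1],
  [[0, 0, 0], [-0.12, -0.09, 0], 1],
  [[0, 0, 0], [-0.16, -0.12, 0], 1],
  [[0, 0, 0], [-0.2, -0.15, 0], 1],
  [[0, 0, 0], [-0.24, -0.18, 0], 1],
  [[0, 0, 0], [-0.28, -0.21, 0], 1],
  [[0, 0, 0], [-0.32, -0.24, 0], 1],
  [[0, 0, 0], [-0.36, -0.27, 0], 1],
  [[0, 0, 0], [-0.4, -0.3, 0], 1],
])

```text
t: 1.15
tool_pos: [0.471, 0.246, 0.2054]
tcp_rot: [0.117, 0.993, 0.0, 0.0]
contact_force: [0.3, 0.4, -1.0]
opening: 0.0944
```

>>> arm_command([
  [[0, 0, 0], [-0.04, -0.03, 0.01], 1],
  [[0, 0, 0], [-0.08, -0.06, 0.02], 1],
  [[0, 0, 0], [-0.12, -0.085, 0.03], 1],
  [[0, 0, 0], [-0.15, -0.105, 0.04], 1],
  [[0, 0, 0], [-0.157, -0.112, 0.044], 1],
  [[0, 0, 0], [-0.157, -0.112, 0.044], 1],
  [[0, 0, 0], [-0.157, -0.112, 0.044], 1],
])

```text
t: 1.85
tool_pos: [0.5962, 0.1034, 0.1615]
tcp_rot: [0.116, 0.993, 0.0, -0.0]
contact_force: [-0.2, 0.4, -0.3]
opening: 0.094
```

Run:
```python
from h import *
S=readout.read_state(); print(S)
save('wrist','w1.png')
```

```text
{'t': 1.85, 'joints': array([-1.56297095e-02,  1.84434107e-01,  1.71197262e+00,  3.99849259e-04,
        1.24579777e+00, -1.35343327e+00]), 'qd': array([ 0.01818708, -0.01648037,  0.00177041, -0.0017686 , -0.00310744,
       -0.00280956]), 'joint_efforts': array([-9.89679247e-01, -3.70111835e+01, -3.01921284e+01, -3.04623228e-02,
        6.12897892e-02, -2.56231047e-03]), 'tool_pos': array([0.59624101, 0.10340005, 0.16147195]), 'tcp_rot': array([ 1.16296515e-01,  9.93214474e-01,  1.57671243e-04, -3.23444023e-04]), 'contact_force': array([-0.20740855,  0.39883894, -0.30333792]), 'wrist_torque': array([ 0.05053129,  0.00713858, -0.01305895]), 'opening': 0.09395994269837343}
```

View pics/w1.png

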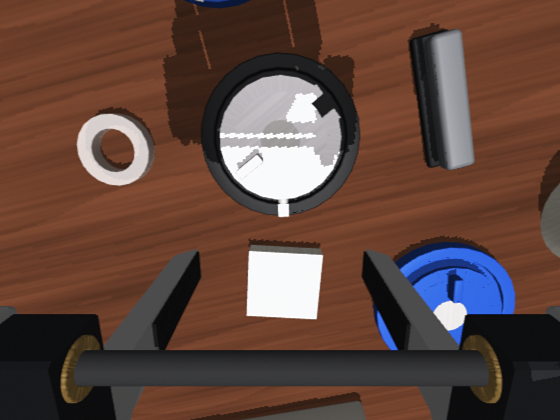

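Run:
```python
from h import *
im,m=load('w1')
c=im[40:225,190:370]; cv2.imwrite('pics/w1c.png',cv2.resize(c,None,fx=3.2,fy=3.2,interpolation=cv2.INTER_CUBIC)[:,:,::-1])
```

```text
(no output)
```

View pics/w1c.png

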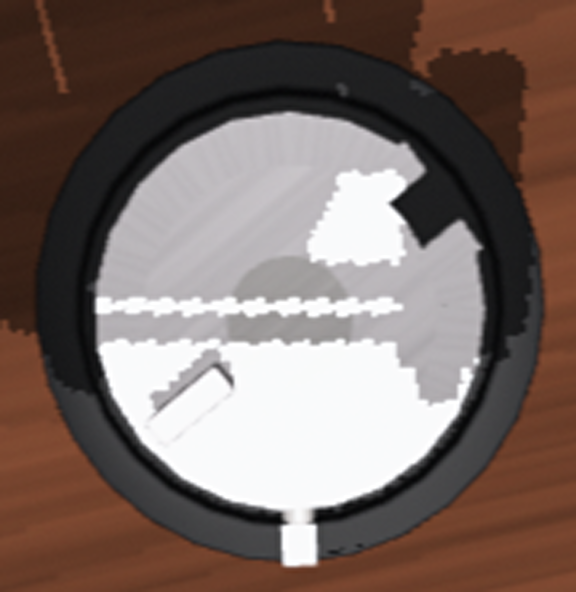

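```bash
cat > fit.py <<'E'
from h import *
def cov(m,g,x0,y0,x1,y1,z,r=None,excl=None,th=110):
    mask=(g.min(2)>th).astype(np.uint8); c=np.zeros_like(mask); c[y0:y1,x0:x1]=mask[y0:y1,x0:x1]
    c=cv2.morphologyEx(c,cv2.MORPH_OPEN,np.ones((5,5)))
    cs=cv2.findContours(c,0,1)[0]; h=np.vstack([q[:,0] for q in cs if len(q)>20]); h=cv2.convexHull(h)[:,0]
    P=np.array([ray(m,*p,z)[:2] for p in h])
    for it in range(6):
        A=np.c_[2*P,np.ones(len(P))]; s=np.linalg.lstsq(A,(P**2).sum(1),rcond=None)[0]; r=np.sqrt(s[2]+s[0]**2+s[1]**2)
        e=abs(np.linalg.norm(P-s[:2],axis=1)-r); P=P[e<max(.0015,np.percentile(e,90))]
    return s[:2],r,len(P)
E
python3 - <<'E'
from fit import *
im,m=load('w1')
C,r,n=cov(m,im.astype(int),195,45,365,201,.026); print(C,r,n)
f=lambda u,v:(190+u/3.2-.5*(1-1/3.2),40+v/3.2-.5*(1-1/3.2))
mid=ray(m,*f(290,308),.026)[:2]; print('mid',mid)
C2=C
q=lambda n,p,z:print(n,np.linalg.norm(p:=ray(m,*f(*p),z)[:2]-C2),np.degrees(np.arctan2(p[1],p[0])))
q('key out',(299,564),.018); q('key in',(299,527),.018)
q('notch in',(408,226),.026);q('notch out',(445,197),.026)
q('notchcornerA',(393,205),.026);q('notchcornerB',(424,246),.026)
q('rib',(190,405),.04); q('ribin',(223,380),.04);q('ribout',(158,433),.04)
print('outer L,R,T,B',[ray(m,*f(*p),.018)[:2] for p in [(38,300),(543,300),(285,40),(290,558)]])
E
```

```text
[0.53665187 0.11767749] 0.05566357920958812 37
mid [0.53299418 0.11870422]
key out 0.07461841092662579 -11.05948493060404
key in 0.06270366461202967 -10.653332510633783
notch in 0.04209037095853359 114.98292421686583
notch out 0.05468996431071894 114.79384962359228
notchcornerA 0.04272463348617793 124.47317489417837
notchcornerB 0.043005554818911655 105.51318144827337
rib 0.035225870772828044 -65.14665564753575
ribin 0.023627201322354827 -64.38434492561841
ribout 0.04730760989811754 -64.53756185889414
outer L,R,T,B [array([0.5143605 , 0.04777294]), array([0.54817046, 0.19077721]), array([0.46369117, 0.13371652]), array([0.60734037, 0.10108129])]
```

```bash
cat > plan.py <<'E'
from h import *
from scipy.spatial.transform import Rotation as Ro
C=np.array([.5365,.118]); 
def u(a): a=np.radians(a); return np.array([np.cos(a),np.sin(a)])
def yaw(T): return np.degrees(np.arctan2(T[1,0],T[0,0]))
def rows(targets): # (x,y,z,yawdeg of tool x)
    S=readout.read_state(); T=Ro.from_quat(S['tcp_rot']).as_matrix(); y0=yaw(T)
    print('t',S['t'],'pos',S['tool_pos'].round(4),'yaw',round(y0,1),'F',S['contact_force'].round(1),'j6',S['joints'][5].round(2))
    for x,y,z,w in targets:
        s=T.T@(np.array([x,y,z])-S['tool_pos']); dz=-np.radians((w-y0+180)%360-180)
        print([[0,0,round(float(dz),3)],[round(float(k),4) for k in s]])
def finger(th,d,r=.036): return C+r*u(th)+d*u(th+90)
E
python3 - <<'E'
from plan import *
p=finger(-65,.025); print(p); rows([(*p,.16,205),(*p,.075,205)])
E
```

```text
[0.57437195 0.09593838]
t 1.9 pos [0.5963 0.1038 0.1619] yaw 166.7 F [ 0.6 -0.1  0. ] j6 -1.35
[[0, 0, -0.669], [0.0195, -0.0127, 0.0019]]
[[0, 0, -0.669], [0.0195, -0.0127, 0.0869]]
```

>>> arm_command([
  [[0, 0, -0.14], [0.004, -0.003, 0.002], 0],
  [[0, 0, -0.28], [0.008, -0.006, 0.01], 0],
  [[0, 0, -0.42], [0.012, -0.009, 0.025], 0],
  [[0, 0, -0.56], [0.016, -0.011, 0.045], 0],
  [[0, 0, -0.669], [0.0195, -0.0127, 0.06], 0],
  [[0, 0, -0.669], [0.0195, -0.0127, 0.075], 0],
  [[0, 0, -0.669], [0.0195, -0.0127, 0.087], 0],
  [[0, 0, -0.669], [0.0195, -0.0127, 0.087], 0],
  [[0, 0, -0.669], [0.0195, -0.0127, 0.087], 0],
], squeeze=10)

```text
t: 2.8
tool_pos: [0.5754, 0.0949, 0.0748]
tcp_rot: [-0.216, 0.976, -0.0, 0.0]
contact_force: [-0.1, -0.6, -0.1]
opening: 0.0251
```

Run:
```python
from plan import *
p=finger(-65,.025); rows([(*p,.034,205)])
im,m=save('wrist','w2.png'); print(readout.read_state()['opening'])
for z in (.026,.034): print(proj(m,[*p,z]))
```

```text
t 2.8 pos [0.5754 0.0949 0.0748] yaw -155.1 F [-0.1 -0.6 -0.1] j6 -2.04
[[0, 0, -0.002], [0.0005, 0.0013, 0.0408]]
0.02144701487923252
[281.48850136 234.445166  ]
[281.5218805  238.37004908]
```

View pics/w2.png

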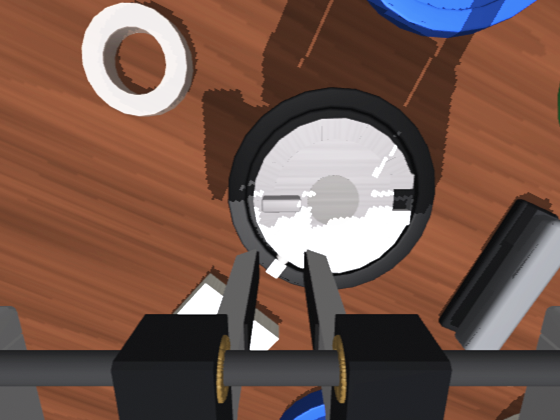

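The rib at (282,204) lies parallel to the pushing face and ahead of the fingertips at (280,255). I'll finish closing, then lower beside it.

>>> arm_command([
  [[0, 0, 0], [0, 0, 0], 0],
  [[0, 0, 0], [0, 0, 0], 0],
  [[0, 0, 0], [0, 0.001, 0.015], 0],
  [[0, 0, 0], [0, 0.001, 0.03], 0],
  [[0, 0, 0], [0, 0.001, 0.041], 0],
  [[0, 0, 0], [0, 0.001, 0.041], 0],
  [[0, 0, 0], [0, 0.001, 0.041], 0],
])

```text
t: 3.55
tool_pos: [0.5742, 0.0955, 0.0327]
tcp_rot: [-0.216, 0.976, 0.0, -0.001]
contact_force: [0.5, 0.1, 0.9]
opening: 0.0006
```

Run:
```python
from plan import *
print(readout.read_state()['opening'])
# contact at d=.0125: approach then push 60 deg
print('approach'); rows([(*finger(-65,.016),.034,205)])
print('push')
rows([(*finger(-65-7*k,.0125),.034,205-7*k) for k in range(0,10)])
im,m=save('wrist','w3.png')
```

```text
0.0005963905639765608
approach
t 3.55 pos [0.5742 0.0955 0.0327] yaw -155.1 F [0.5 0.1 0.9] j6 -2.04
[[0, 0, -0.001], [0.0087, 0.0003, -0.0013]]
push
t 3.55 pos [0.5742 0.0955 0.0327] yaw -155.1 F [0.5 0.1 0.9] j6 -2.04
[[0, 0, -0.001], [0.0122, 0.0003, -0.0013]]
[[0, 0, 0.121], [0.0167, -0.001, -0.0013]]
[[0, 0, 0.243], [0.0213, -0.0017, -0.0013]]
[[0, 0, 0.365], [0.0259, -0.0018, -0.0013]]
[[0, 0, 0.487], [0.0305, -0.0014, -0.0013]]
[[0, 0, 0.61], [0.0351, -0.0004, -0.0013]]
[[0, 0, 0.732], [0.0395, 0.0011, -0.0013]]
[[0, 0, 0.854], [0.0436, 0.0032, -0.0013]]
[[0, 0, 0.976], [0.0475, 0.0057, -0.0013]]
[[0, 0, 1.098], [0.0511, 0.0088, -0.0012]]
```

View pics/w3.png

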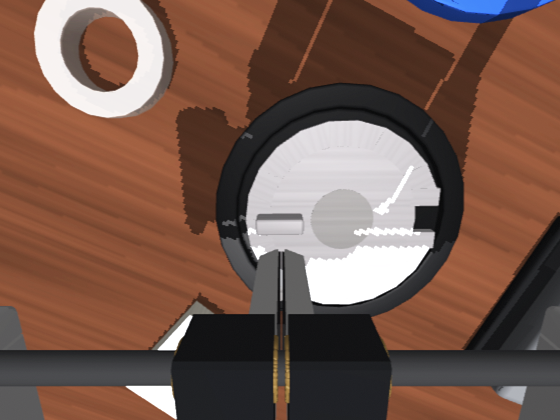

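>>> arm_command([
  [[0, 0, 0], [0.006, 0, -0.0015], 0],
  [[0, 0, 0], [0.0122, 0.0003, -0.0015], 0],
  [[0, 0, 0.121], [0.0167, -0.001, -0.0015], 0],
  [[0, 0, 0.243], [0.0213, -0.0017, -0.0015], 0],
  [[0, 0, 0.365], [0.0259, -0.0018, -0.0015], 0],
  [[0, 0, 0.487], [0.0305, -0.0014, -0.0015], 0],
  [[0, 0, 0.61], [0.0351, -0.0004, -0.0015], 0],
  [[0, 0, 0.732], [0.0395, 0.0011, -0.0015], 0],
  [[0, 0, 0.732], [0.0395, 0.0011, -0.0015], 0],
])

```text
t: 4.5
tool_pos: [0.5385, 0.0794, 0.0357]
tcp_rot: [0.148, 0.989, -0.0, 0.001]
contact_force: [0.4, -1.2, 0.7]
opening: 0.0003
```

Run:
```python
from plan import *
rows([(*finger(-107-7*k,.0125),.034,163-7*k) for k in range(0,11)])
im,m=save('wrist','w4.png')
```

```text
t 4.5 pos [0.5385 0.0794 0.0357] yaw 163.0 F [ 0.4 -1.2  0.7] j6 -1.34
[[0, 0, -0.0], [0.0007, 0.0003, 0.0017]]
[[0, 0, 0.122], [0.0052, -0.001, 0.0017]]
[[0, 0, 0.244], [0.0098, -0.0017, 0.0017]]
[[0, 0, 0.366], [0.0144, -0.0018, 0.0017]]
[[0, 0, 0.489], [0.0191, -0.0014, 0.0017]]
[[0, 0, 0.611], [0.0236, -0.0004, 0.0017]]
[[0, 0, 0.733], [0.028, 0.0012, 0.0017]]
[[0, 0, 0.855], [0.0322, 0.0032, 0.0017]]
[[0, 0, 0.977], [0.036, 0.0058, 0.0016]]
[[0, 0, 1.1], [0.0396, 0.0088, 0.0016]]
[[0, 0, 1.222], [0.0427, 0.0122, 0.0016]]
```

View pics/w4.png

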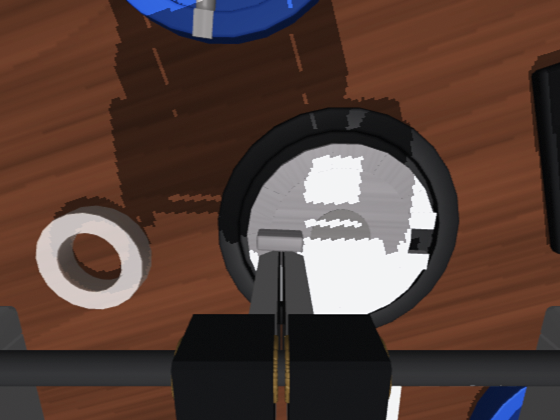

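The rib at (281,240) is in contact with the fingertip and the cover is turning, with the notch now at (422,241). I'll continue, stopping short of the goal.

>>> arm_command([
  [[0, 0, 0.122], [0.0052, -0.001, 0.001], 0],
  [[0, 0, 0.244], [0.0098, -0.0017, 0.001], 0],
  [[0, 0, 0.366], [0.0144, -0.0018, 0.001], 0],
  [[0, 0, 0.489], [0.0191, -0.0014, 0.001], 0],
  [[0, 0, 0.611], [0.0236, -0.0004, 0.001], 0],
  [[0, 0, 0.733], [0.028, 0.0012, 0.001], 0],
  [[0, 0, 0.855], [0.0322, 0.0032, 0.001], 0],
  [[0, 0, 0.977], [0.036, 0.0058, 0.001], 0],
  [[0, 0, 0.977], [0.036, 0.0058, 0.001], 0],
])

```text
t: 5.45
tool_pos: [0.5061, 0.096, 0.0345]
tcp_rot: [0.594, 0.805, 0.0, 0.001]
contact_force: [0.5, -0.5, 0.0]
opening: 0.0007
```

Run:
```python
from plan import *
rows([(*finger(-163-4*k,.0125),.0345,107-4*k) for k in range(0,9)])
im,m=save('wrist','w5.png')
c=im[90:330,200:480]; cv2.imwrite('pics/w5c.png',cv2.resize(c,None,fx=2.5,fy=2.5,interpolation=cv2.INTER_CUBIC)[:,:,::-1])
```

```text
t 5.45 pos [0.5061 0.096  0.0345] yaw 107.2 F [ 0.5 -0.5  0. ] j6 -0.33
[[0, 0, 0.003], [-0.0004, -0.0005, 0.0]]
[[0, 0, 0.073], [0.0022, -0.0013, 0.0]]
[[0, 0, 0.143], [0.0047, -0.0019, 0.0]]
[[0, 0, 0.213], [0.0074, -0.0023, 0.0]]
[[0, 0, 0.282], [0.01, -0.0025, 0.0]]
[[0, 0, 0.352], [0.0127, -0.0026, 0.0]]
[[0, 0, 0.422], [0.0153, -0.0024, 0.0]]
[[0, 0, 0.492], [0.018, -0.0021, 0.0]]
[[0, 0, 0.562], [0.0206, -0.0016, 0.0]]
```

View pics/w5c.png

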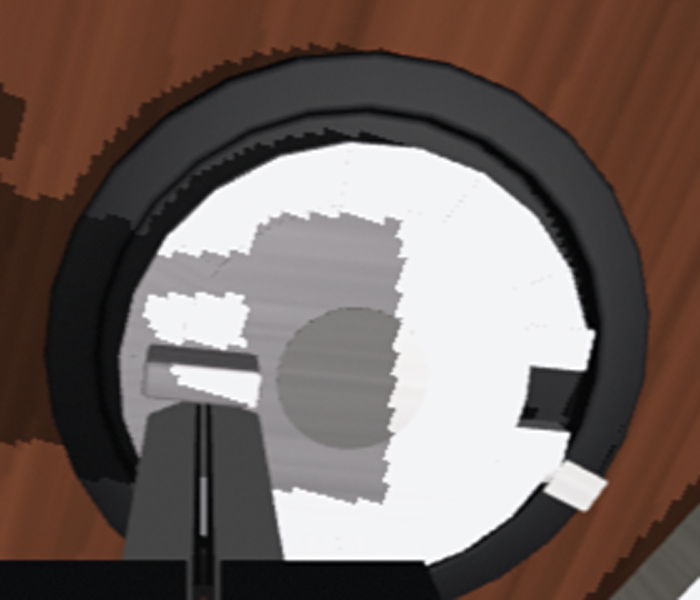

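```bash
cat > ang.py <<'E'
from plan import *
def A(m,f,pts,C=C):
    for n,p,z in pts:
        d=ray(m,*f(*p),z)[:2]-C; print(n,np.linalg.norm(d).round(4),np.degrees(np.arctan2(d[1],d[0])).round(1))
E
python3 - <<'E'
from ang import *
im,m=load('w5')
f=lambda u,v:(200+(u+.5)/2.5-.5,90+(v+.5)/2.5-.5)
print('mid',ray(m,*f(352,378),.026))
A(m,f,[('nA in',(531,366),.026),('nB in',(519,427),.026),('nB out',(569,431),.026),('key in',(554,479),.018),('key out',(594,498),.018),('rib',(200,385),.04)])
E
```

```text
mid [0.53650127 0.1179768  0.026     ]
nA in 0.0423 21.3
nB in 0.0429 0.1
nB out 0.055 2.8
key in 0.0629 -12.1
key out 0.0751 -11.6
rib 0.0362 -168.6
```

>>> arm_command([
  [[0, 0, 0.073], [0.0022, -0.0013, 0], 0],
  [[0, 0, 0.143], [0.0047, -0.0019, 0], 0],
  [[0, 0, 0.213], [0.0074, -0.0023, 0], 0],
  [[0, 0, 0.282], [0.01, -0.0025, 0], 0],
  [[0, 0, 0.352], [0.0127, -0.0026, 0], 0],
  [[0, 0, 0.37], [0.0135, -0.0026, 0], 0],
  [[0, 0, 0.37], [0.0135, -0.0026, 0], 0],
])

```text
t: 6.2
tool_pos: [0.4993, 0.108, 0.034]
tcp_rot: [0.731, 0.682, -0.0, 0.0]
contact_force: [0.3, -2.1, 1.0]
opening: 0.0001
```

Run:
```python
from plan import *
rows([(*finger(-184-k,.0125),.0345,86-k) for k in range(0,4)])
im,m=save('wrist','w6.png')
c=im[90:330,200:480]; cv2.imwrite('pics/w6c.png',cv2.resize(c,None,fx=2.5,fy=2.5,interpolation=cv2.INTER_CUBIC)[:,:,::-1])
```

```text
t 6.2 pos [0.4993 0.108  0.034 ] yaw 86.0 F [ 0.3 -2.1  1. ] j6 0.06
[[0, 0, -0.0], [0.0001, 0.0004, -0.0005]]
[[0, 0, 0.017], [0.0007, 0.0002, -0.0005]]
[[0, 0, 0.035], [0.0014, -0.0, -0.0005]]
[[0, 0, 0.052], [0.002, -0.0002, -0.0005]]
```

View pics/w6c.png

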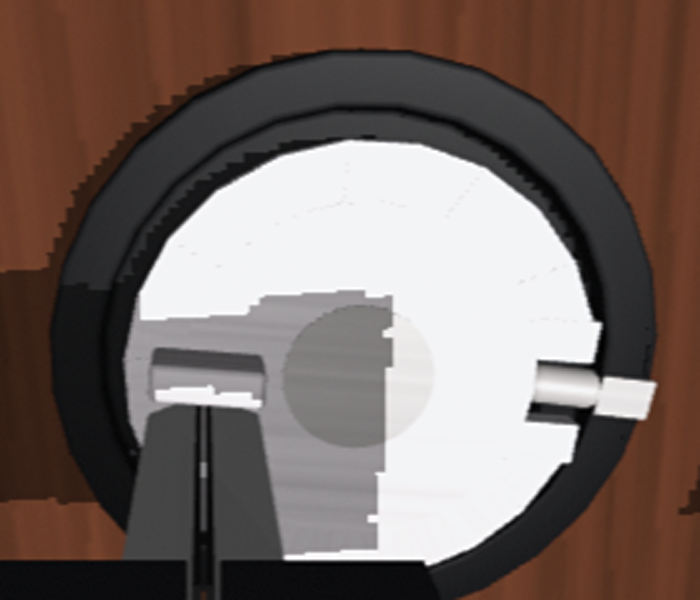

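Run:
```python
from ang import *
im,m=load('w6')
f=lambda u,v:(200+(u+.5)/2.5-.5,90+(v+.5)/2.5-.5)
print('mid',ray(m,*f(357,376),.026))
A(m,f,[('nA in',(538,361),.026),('nB in',(527,421),.026),('nA out',(599,364),.026),('nB out',(576,426),.026),('key in',(599,391),.018),('key out',(651,400),.018),('pin tip',(538,383),.016),('rib',(207,388),.04)])
```

```text
mid [0.53641346 0.11804182 0.026     ]
nA in 0.0425 1.2
nB in 0.0429 -19.5
nA out 0.0568 -0.9
nB out 0.0548 -17.4
key in 0.0621 -10.4
key out 0.0755 -11.1
pin tip 0.0475 -10.7
rib 0.0357 172.0
```

>>> arm_command([
  [[0, 0, 0.017], [0.0008, 0.0002, 0], 0],
  [[0, 0, 0.03], [0.0014, 0, 0], 0],
  [[0, 0, 0.03], [0.0014, 0, 0], 0],
  [[0, 0, 0.03], [0.0014, 0, 0], 0],
  [[0, 0, 0.03], [-0.012, 0, 0], 0],
  [[0, 0, 0.03], [-0.012, 0, -0.02], 0],
  [[0, 0, 0.03], [-0.012, 0, -0.045], 0],
  [[0, 0, 0.03], [-0.012, 0, -0.045], 0],
  [[0, 0, 0.03], [-0.012, 0, -0.045], 0],
])

```text
t: 7.15
tool_pos: [0.4982, 0.0958, 0.0787]
tcp_rot: [0.743, 0.67, 0.0, -0.0]
contact_force: [-0.4, -0.2, -0.3]
opening: 0.0004
```

Run:
```python
from plan import *
rows([(*(C+.004*u(-11)),.08,84),(*(C+.004*u(-11)),.03,84)])
im,m=save('wrist','w7.png')
c=im[80:340,180:480]; cv2.imwrite('pics/w7c.png',cv2.resize(c,None,fx=2.5,fy=2.5,interpolation=cv2.INTER_CUBIC)[:,:,::-1])
```

```text
t 7.15 pos [0.4982 0.0958 0.0787] yaw 84.1 F [-0.4 -0.2 -0.3] j6 0.07
[[0, 0, 0.001], [0.0257, 0.0398, -0.0013]]
[[0, 0, 0.001], [0.0256, 0.0398, 0.0487]]
```

View pics/w7c.png

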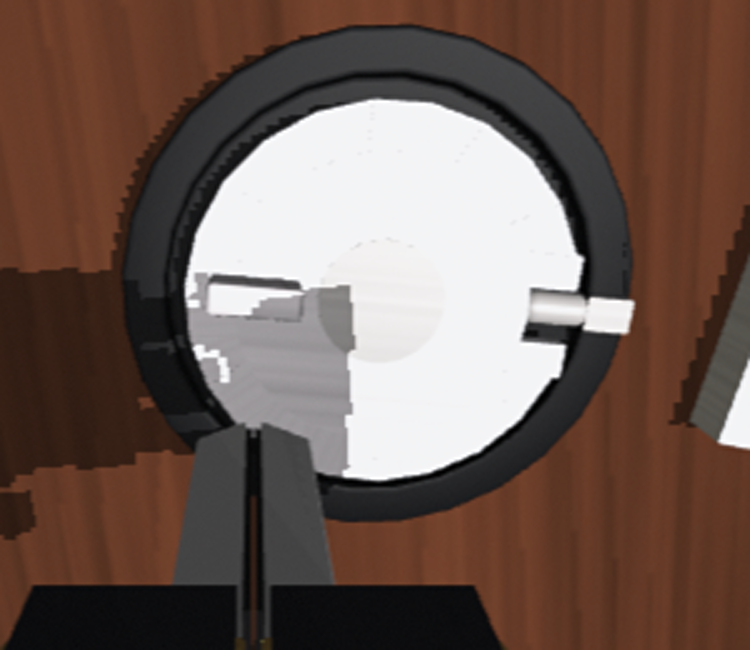

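Run:
```python
from ang import *
im,m=load('w7')
f=lambda u,v:(180+(u+.5)/2.5-.5,80+(v+.5)/2.5-.5)
print('mid',ray(m,*f(383,300),.026))
A(m,f,[('nA in',(532,288),.026),('nB in',(523,341),.026),('nA out',(583,289),.026),('nB out',(566,346),.026),('key in',(588,311),.018),('key out',(631,318),.018),('pin tip',(532,305),.016),('rib',(254,301),.04)])
```

```text
mid [0.53722493 0.11812276 0.026     ]
nA in 0.0427 -0.9
nB in 0.0431 -21.9
nA out 0.057 -2.4
nB out 0.0555 -19.8
key in 0.0625 -10.5
key out 0.0756 -11.3
pin tip 0.0465 -10.5
rib 0.0359 168.7
```

The notch (−11.3°) is aligned with the key (−11°), with the pin visible inside the slot at (560,306) in the crop. Now I'll move over the middle and press.

>>> arm_command([
  [[0, 0, 0], [0.013, 0.02, 0], 0],
  [[0, 0, 0], [0.0257, 0.0398, 0], 0],
  [[0, 0, 0], [0.0257, 0.0398, 0.015], 0],
  [[0, 0, 0], [0.0257, 0.0398, 0.03], 0],
  [[0, 0, 0], [0.0257, 0.0398, 0.043], 0],
  [[0, 0, 0], [0.0257, 0.0398, 0.047], 0],
  [[0, 0, 0], [0.0257, 0.0398, 0.047], 0],
])

```text
t: 7.9
tool_pos: [0.5389, 0.1174, 0.0304]
tcp_rot: [0.743, 0.67, -0.001, -0.001]
contact_force: [0.8, -0.2, 0.1]
opening: 0.0004
```

>>> arm_command([
  [[0, 0, 0], [0, 0, 0.002], 0],
  [[0, 0, 0], [0, 0, 0.004], 0],
  [[0, 0, 0], [0, 0, 0.006], 0],
  [[0, 0, 0], [0, 0, 0.008], 0],
  [[0, 0, 0], [0, 0, 0.01], 0],
  [[0, 0, 0], [0, 0, 0.011], 0],
  [[0, 0, 0], [0, 0, 0.012], 0],
  [[0, 0, 0], [0, 0, 0.012], 0],
])

```text
t: 8.7
tool_pos: [0.541, 0.1176, 0.0201]
tcp_rot: [0.743, 0.67, 0.0, 0.0]
contact_force: [-0.3, -0.7, 2.7]
opening: 0.0002
```

>>> arm_command([
  [[0, 0, 0], [0, 0, 0.001], 0],
  [[0, 0, 0], [0, 0, 0.002], 0],
  [[0, 0, 0], [0, 0, 0.003], 0],
  [[0, 0, 0], [0, 0, 0.003], 0],
  [[0, 0, 0], [0, 0, 0.003], 0],
])

```text
t: 9.2
tool_pos: [0.5412, 0.1176, 0.0191]
tcp_rot: [0.742, 0.67, -0.0, 0.0]
contact_force: [-6.7, -0.5, 18.5]
opening: 0.0002
```

>>> arm_command([
  [[0, 0, 0], [0, 0, 0.001], 0],
  [[0, 0, 0], [0, 0, 0.001], 0],
  [[0, 0, 0], [0, 0, 0.001], 0],
  [[0, 0, 0], [0, 0, 0.001], 0],
])

```text
t: 9.6
tool_pos: [0.5412, 0.1177, 0.0189]
tcp_rot: [0.742, 0.67, -0.0, -0.0]
contact_force: [-9.3, -0.7, 24.4]
opening: 0.0004
```

Force rises with no further travel, so the cover is on its stop. I'll ease off, lift clear and look.

>>> arm_command([
  [[0, 0, 0], [0, 0, -0.002], 0],
  [[0, 0, 0], [0, 0, -0.004], 0],
  [[0, 0, 0], [0, 0, -0.02], 0],
  [[0, 0, 0], [-0.02, -0.01, -0.05], 0],
  [[0, 0, 0], [-0.05, -0.03, -0.09], 0],
  [[0, 0, 0], [-0.08, -0.03, -0.13], 0],
  [[0, 0, 0], [-0.08, -0.03, -0.13], 0],
  [[0, 0, 0], [-0.08, -0.03, -0.13], 0],
])

```text
t: 10.4
tool_pos: [0.5028, 0.0407, 0.1464]
tcp_rot: [0.743, 0.669, 0.001, 0.0]
contact_force: [-0.2, 0.1, -0.3]
opening: 0.0004
```

Run:
```python
from plan import *
S=readout.read_state(); print(S['t'],S['tool_pos'],S['contact_force'])
im,m=save('wrist','w8.png')
p=proj(m,[*C,.02]); x,y=int(p[0]),int(p[1]); print(x,y)
x0,y0=max(x-110,0),max(y-100,0); print(x0,y0)
c=im[y0:y+100,x0:x+110]; cv2.imwrite('pics/w8c.png',cv2.resize(c,None,fx=3,fy=3,interpolation=cv2.INTER_CUBIC)[:,:,::-1])
im,m=save('side','s8.png')
c=im[150:215,220:310]; cv2.imwrite('pics/s8c.png',cv2.resize(c,None,fx=6,fy=6,interpolation=cv2.INTER_CUBIC)[:,:,::-1])
```

```text
10.4 [0.50275152 0.04065693 0.14639435] [-0.19355919  0.14521479 -0.27887435]
310 118
200 18
```

View pics/w8c.png

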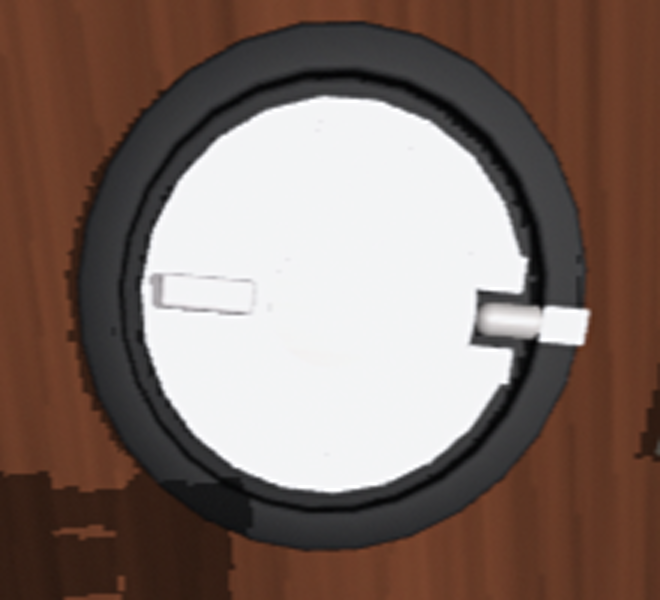

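View pics/s8c.png

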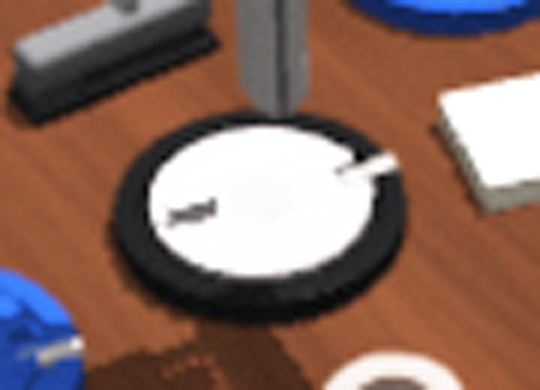

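Run:
```python
from fit import *
from ang import A
im,m=load('w8')
f=lambda u,v:(200+(u+.5)/3-.5,18+(v+.5)/3-.5)
for z in (.018,.026): print(z,cov(m,im.astype(int),235,40,375,190,z))
A(m,f,[('nA in',(474,290),.018),('nB in',(470,344),.018),('nA out',(525,294),.018),('nB out',(513,350),.018),('key in',(541,322),.018),('key out',(587,327),.018)])
im2,m2=load('s8')
# middle disc, side view: crop (262,200); cast at both heights; cover edge extents
for z in (.018,.026): print('side mid',ray(m2,220+262.5/6-.5,150+200.5/6-.5,z), 'fit',cov(m2,im2.astype(int),240,165,283,200,z,th=150))
# others moved?
t0,_=load('top0'); t1,_=save('top','top8.png'); d=(np.abs(t0.astype(int)-t1).max(2)>50).astype(np.uint8)*255; cv2.imwrite('pics/diff.png',np.hstack([t1[:,:,::-1][100:340,80:480],cv2.cvtColor(d,8)[100:340,80:480]]))
```

```text
0.018 (array([0.53681856, 0.11755951]), np.float64(0.0558952579146481), 43)
0.026 (array([0.53615213, 0.11772257]), np.float64(0.054441403997561456), 43)
nA in 0.0415 -0.8
nB in 0.0428 -21.7
nA out 0.0564 -3.3
nB out 0.0556 -19.8
key in 0.0619 -10.8
key out 0.0756 -11.0
side mid [0.53659984 0.11493154 0.018     ] fit (array([0.5363942 , 0.11652696]), np.float64(0.05678468432031568), 17)
side mid [0.53190498 0.10706743 0.026     ] fit (array([0.53170147, 0.10864634]), np.float64(0.056197289423165396), 17)
```

View pics/diff.png

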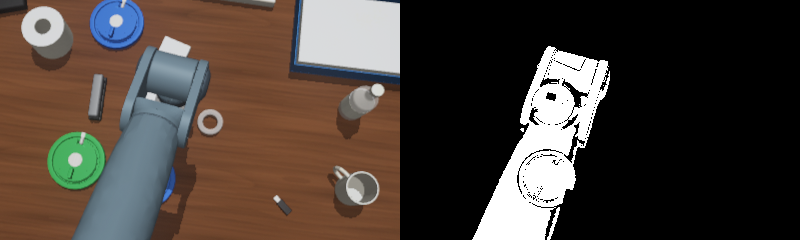

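```bash
python3 -c "
from rig import sign_off,readout
print(readout.read_state()['t']); print(sign_off())"
```

```text
10.55
the job is handed in; nothing more can be done
None
```

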